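# Open the guard and hold back the index plunger of a jar turntable

### The job

Swing the clear guard door of the jar turntable wide open by its upright handle. Then take the red knob of the sprung index plunger, pull it fully back out of the turntable's rim and finish while still holding it there, so that I can turn the table by hand. The door must stay wide open; do not turn the table yourself and leave the other things on the worktop undisturbed.

Things in the scene. Friction and masses are not known exactly. Their poses are not given: they have to be found in the camera images.
- stand: Fixed white base of the jar turntable, 214 mm wide (y), about 260 mm deep (x); placed differently each time. Origin on the worktop straight below the seated red knob. Its -x axis points out of the front (the way the plunger is pulled), +y is its left seen from the robot, z up. Base plate top at z = 12 mm; a clear guard with open top stands round the knob.
- guard_front (a point): Point of the guard's front plane, at stand x = -29, y = 0 mm, at the rim height z = 100 mm; axes as stand. In this plane, in stand y: the door from 78 (hinge) to -54 mm, a fixed clear strip from -59 to -101 mm. Clear side panels, also 100 mm high, stand at stand y = +-102 mm from x = -30 to 55 mm.
- bracket_top (a point): Centre of the top of the fixed aluminium plunger bracket behind the knob, at stand x = 33, z = 88 mm; 22 mm deep (x), 24 mm wide (y). Its lock nut reaches forward to stand x = 18 mm. Axes as stand.
- table_center (a point): Centre of the top face of the blue turntable disc, radius 85 mm, at stand x = 135, z = 82 mm. Jars stand on it, up to z = 118 mm, all behind stand x = 60 mm.
- door_angle (a joint): Angle of the clear guard door (130 mm wide, 7 mm thick, z 12 to 101 mm) about its upright hinge: 0 closed, grows as it swings out towards the front and to the left, stop at 1.75 rad. It starts closed or ajar (up to 0.25). Hinge friction is light (about 0.04 N m) and it stays where it is left. Closed, it blocks the knob's way out.
- door_hinge (a point): Point on the door's hinge axis (fixed to stand at x = -29, y = 78 mm), at the height of handle_grip, z = 118 mm. Its axes turn with the door; at angle 0 they are those of stand, and as the door opens they turn clockwise seen from above.
- handle_grip (a point): Point to take on the upright door handle, a black rubber rod 13 mm thick: 95 mm from the hinge axis along the door, 27 mm in front of the door's middle plane, z = 118 mm. Bare rod from 34 mm below to 28 mm above this point; the steel arm to the door leaves at its foot, 43 mm below. The door's top edge is 17 mm below this point. Axes turn with the door.
- guard_door: The door with its handle; origin on the hinge axis, 63 mm below door_hinge, axes as door_hinge.
- plunger_pull (a joint): How far the plunger is pulled, m: 0 seated (pin 8 mm deep in the hole in the disc's rim), 0.020 fully back at its stop. A spring drives it home: 6 N at 0, 12 N at 0.020; let go, it springs back. It slides along the stand's x axis and the knob moves towards -x.
- knob_grip (a point): Centre of the red knob, on the plunger's level axis at z = 70 mm: a cylinder 25 mm thick and 28 mm long (14 mm each way along x), with a flange 31 mm thick and 4 mm long in front of that. Axes as stand. It moves with the plunger.
- index_plunger: The plunger as a whole: red knob and brass pin (8 mm thick, running back from the knob through the bracket); origin at knob_grip.
- turntable (a joint): Angle of the turntable, rad, 0 at the start; it turns with light friction (0.12 N m) and the pin does not stop it in this model, so keep off it.
- tape_roll: Bystander: ring of tan tape lying flat, 104 mm wide, 25 mm high; origin at the underside.
- beaker: Bystander: small clear beaker with pale liquid, 52 mm wide, 70 mm high; origin at the underside.
- bottle_a: Bystander: amber bottle with white cap, 34 mm wide, 92 mm high; origin at the underside.
- bottle_b: Bystander: amber bottle with white cap, 34 mm wide, 92 mm high; origin at the underside.
- bottle_blue: Bystander: blue bottle with white cap, 27 mm wide, 70 mm high; origin at the underside.
- timer: Bystander: white square timer, 64 mm wide, 19 mm high; origin at the underside.

How it is judged:
On the way, in this order (a step that is already met when the one before it is completed fails the run):
1. the door is being opened by its handle: past 0.4 rad with the fingers on the handle (touching the door, grasp point within 50 mm of handle_grip), the plunger still seated (value of joint door_angle above 0.4 rad and contact force between the fingers and guard_door above 0.2 N and distance between the grasp point and handle_grip below 0.05 m and value of joint plunger_pull below 0.004 m).
2. the door stands wide open (over 1.2 rad), the plunger still seated (value of joint door_angle above 1.2 rad and value of joint plunger_pull below 0.004 m), for 0.1 s.
3. the plunger is pulled fully back (over 16 of 20 mm) by the fingers on the red knob, the door wide open (value of joint plunger_pull above 0.016 m and contact force between the fingers and index_plunger above 2 N and value of joint door_angle above 1.2 rad), for 0.3 s.
At the end, for the whole second after the job is handed in: The fingers hold the red knob (over 2 N) with the plunger at rest more than 16 mm back of its 20 mm, the door stands open more than 1.2 rad, and the turntable is within 0.1 rad of its start (all of step 3 and velocity of joint plunger_pull between -0.01 and 0.01 m/s and not (value of joint turntable above 0.1 rad or value of joint turntable below -0.1 rad)); the arm keeps its last pose, push and grip.
It fails at once if the turntable is turned by more than 0.1 rad (value of joint turntable above 0.1 rad or value of joint turntable below -0.1 rad).
It fails at once if a bystander is moved by more than 20 mm (distance of any of tape_roll, beaker, bottle_a, bottle_b, bottle_blue, timer from where it was at the start of the episode above 0.02 m).
It also fails if it takes over 42 s, if anything falls off the work surface, if the arm or the gripper's body presses on something with over 40 N, if the wrist force passes 120 N, or if a joint passes its speed limit or range.

### The arm

A 7-joint arm with a two-finger parallel gripper is mounted at the origin on a cart in front of the work surface, level with it; the furniture and walls round the work are solid. World frame = base frame: x ahead of the robot, y to its left, z up, the work surface at z = 0. Lengths are in m, angles in rad, forces in N, time in s.
With the tool pointing down it reaches from about 0.425 to 0.875 m from the base axis. Payload 9.9 kg.
Tool frame: the origin (TCP) lies midway between the tips of the shut fingers; the grasp point (between the pads) lies 19 mm behind it; z points along the fingers, y is the line along which they close (so a half turn about z gives the same grasp; the last joint's range is limited). The gripper opens to 85 mm and grips with 20 to 120 N. Pads are 22 mm wide; open, the fingers measure 114 mm over their backs; the gripper's body (76 mm by 85 mm) begins 54 mm behind the grasp point. The pads swing forward as they close: fully open they stand 13 mm farther back than shut.
Start: joints at [1.126, 0.576, 0.025, 1.437, -0.015, 1.129, -0.057], TCP at [0.238, -0.632, 0.231] pointing down, gripper open.
Joint ranges: [-2.76, 2.76], [-0.34, 2.15], [-1.52, 1.57], [0.19, 2.46], [-1.09, 4.23], [0.17, 1.99], [-2.82, 2.82]. Speed limits (rad/s): [2.22, 2.22, 3.01, 3.01, 3.14, 3.14, 3.14].

### API

Orientations are given as a rotation vector (axis times angle).
In Python, from cell import arm gives the robot as it stands.
- The arm moves only by the shell command python3 -m inch 'ROWS' [OPENING]. ROWS is JSON, a list of rows, each an object of numbers: "tx", "ty", "tz": the shift along the tool's x, y, z in m; "wx", "wy", "wz": the turn, a rotation vector about the tool's x, y, z in rad. In form: [{"tx": .., "ty": .., "tz": .., "wx": .., "wy": .., "wz": ..}, ...]. A call has 1 to 5 rows; each row shifts and turns the commanded pose from where the row before left it, along the tool's axes as they then stand; what a row does not reach is not made up. A row lasts 1/10 s, in which the tool goes at most 50 mm and 8.59 degrees, less where a joint would pass 70% of its speed; a pose out of reach is approached as far as the arm can. A call is refused whole if a number of a shift passes 0.05 or a number of a turn 0.15, either way. A call with a gripper value outside its range is refused whole. OPENING is the closure, from -1 (fully open) to 1 (shut), set as the call begins (- or left out, the last holds). The fingers move at their own pace and stop on an object; the grip force is fixed at half the most. Time passes only in rows, so rows that do not move let the fingers close. It gives the time, the measured TCP pose, the force, the opening and the grip force at its end, in the units of the state.
- arm.get_state(): the state, without advancing time (a new reading comes with each control period).
- arm.read_camera(name): name is "side" or "top"; returns a dict with "pixels" (384x512x3 uint8, red, green, blue), "K" (3x3 intrinsics, pixels), "R" (3x3) and "t" (3): a world point X has camera coordinates R X + t. Camera axes: x right, y down, z forward; pixel columns grow to the right and rows downward; lengths in m; the calibration is good to about 2 mm. A picture is of the moment at which its call begins. There is no depth.
- arm.sign_off(): hands the job in; it is judged then, once.
Trained networks look in a picture, given as the dict that the camera call returned (one of the last four; its "shot" number tells which), for a name from the list of things; names that differ only in an ending like _2 or _b are one class to them, and where a whole thing is asked for, a point or a joint stands for the part that bears it (a point fixed in the world has none). Each returns a list of dicts, best first, with "score" (0 to 1); they miss things now and then, are a little off and sometimes report something else, mostly with a low value. They report only what shows in the picture. A call takes as long as a camera call.
- arm.masks_of(picture, name): "pixels" (384x512 bool, what is visible of it) and "bbox" ([centre column, centre row, width, height] in pixels, round what is visible of it).
- arm.mark_of(picture, name): "xy" ([column, row] in pixels: a listed point, or the origin of a listed thing).
The state is a dict: "clock": time; "qpos": joint angles; "joint_vel": joint speeds; "joint_efforts": joint torques, N m; "tool_pos": TCP position; "ee_rot": TCP orientation; "contact_force": force on the tool from outside, world axes, zero at the start; "torque": the same for the moment, N m; "finger_gap": opening from 0.0 (shut) to 1.0 (fully open); "gripper_force": force on a finger pad.
Only numpy, scipy, OpenCV 4.12 (cv2) and the standard library are available. Lean on these libraries where they do the work, as an engineer would, in place of code of your own. Each camera call takes 0.05 s, during which the arm holds its last target. There are 200 camera calls.

## Working session

There is one attempt and no reset: what is moved stays moved. The work goes in short steps, Python scripts to look and compute and a shell command to move; the robot and the scene stay as the last step left them, time stands still between calls to the robot, and variables do not carry over. Pictures are saved under pics/ and viewed, at most 10 in all, crops included, and the job is handed in when it is done.

```bash
ls; mkdir -p pics; cat > h.py <<'E'
import numpy as np,cv2
from cell import arm
from scipy.spatial.transform import Rotation as Ro
def tri(obs):
    A=[];b=[]
    for c,(u,v) in obs:
        K,R,t=map(np.array,(c["K"],c["R"],c["t"]))
        P=K@np.c_[R,t]
        for r,w in((0,u),(1,v)):
            a=P[r]-w*P[2];s=np.linalg.norm(a[:3]);A.append(a[:3]/s);b.append(-a[3]/s)
    x,res,_,_=np.linalg.lstsq(np.array(A),np.array(b),rcond=None)
    return x,res
def proj(c,X):
    p=np.array(c["K"])@(np.array(c["R"])@np.array(X)+np.array(c["t"]));return p[:2]/p[2]
E
python3 - <<'E'
from h import *
s=arm.read_camera("side");t=arm.read_camera("top")
cv2.imwrite("pics/a.png",np.hstack([s["pixels"],t["pixels"]])[:,:,::-1])
cv2.imwrite("pics/s.png",s["pixels"][:,:,::-1]);cv2.imwrite("pics/t.png",t["pixels"][:,:,::-1])
for c in(s,t): print(-np.array(c["R"]).T@c["t"])
for n in["stand","knob_grip","guard_front","bracket_top","table_center","door_hinge","handle_grip"]:
    a=arm.mark_of(s,n);b=arm.mark_of(t,n)
    print(n,[(np.round(x["xy"],1).tolist(),round(x["score"],2)) for x in a[:2]],[(np.round(x["xy"],1).tolist(),round(x["score"],2)) for x in b[:2]])
    if a and b: print("   ",*[np.round(q,4) for q in tri([(s,a[0]["xy"]),(t,b[0]["xy"])])])
print(arm.get_state())
E
```

```text
pics
[-0.10465824 -1.40639859  0.88527104]
[ 0.38625018 -0.22115689  1.17528999]
stand [([278.7, 222.9], 0.6)] [([282.8, 188.5], 0.65)]
    [ 4.990e-01 -3.255e-01  4.000e-04] [0.0001]
knob_grip [([274.1, 202.4], 0.61)] [([287.4, 184.2], 0.65), ([373.2, 205.4], 0.35)]
    [ 0.4936 -0.3268  0.0808] [0.0001]
guard_front [([274.7, 204.0], 0.73), ([270.3, 197.8], 0.64)] [([280.7, 192.2], 0.78)]
    [ 0.4856 -0.3151  0.0684] [0.0002]
bracket_top [([285.8, 201.9], 0.76)] [([288.9, 172.2], 0.87)]
    [ 0.5294 -0.3324  0.0749] [0.]
table_center [([318.9, 202.4], 0.67)] [([309.6, 141.3], 0.7)]
    [ 0.6139 -0.3895  0.0815] [0.0001]
door_hinge [([270.0, 177.9], 0.66), ([268.4, 192.0], 0.63)] [([254.8, 176.2], 0.58)]
    [ 0.5185 -0.2385  0.1128] [0.]
handle_grip [([256.2, 191.5], 0.64)] [([279.6, 202.5], 0.56)]
    [ 0.4428 -0.3028  0.1204] [0.]
{'clock': 0.8, 'qpos': array([ 1.12618392,  0.57568317,  0.0249295 ,  1.43710556, -0.01501338,
        1.12898297, -0.05651916]), 'joint_vel': array([ 0.00176878, -0.00045019,  0.00043239, -0.00081294,  0.0009742 ,
       -0.00053012, -0.00232307]), 'joint_efforts': array([-1.84886710e-03, -7.65423489e+01,  2.24797457e+00, -2.86286885e+01,
        1.53969869e-02,  2.53108592e-03, -3.06979018e-05]), 'tool_pos': array([ 0.23829461, -0.63154576,  0.23129885]), 'ee_rot': array([3.09061599e+00, 5.63612716e-01, 3.70930691e-06]), 'contact_force': array([-0.48565922,  0.08408602,  0.72709219]), 'torque': array([-0.03330263,  0.02108802, -0.01289514]), 'gripper_force': 0.0, 'finger_gap': 1.0010686461288127}
```

View pictures.

```bash
python3 -c "
import cv2,numpy as np
s=cv2.imread('pics/s.png')[120:300,180:400];t=cv2.imread('pics/t.png')[80:280,180:400]
cv2.imwrite('pics/c.png',np.vstack([cv2.resize(s,None,fx=1.66,fy=1.66),cv2.resize(t,None,fx=1.66*0.9,fy=1.5)[:,:365]]) if 0 else cv2.resize(t,None,fx=2.9,fy=2.9))
cv2.imwrite('pics/d.png',cv2.resize(s,None,fx=3.2,fy=3.2))"
```

```text
(no output)
```

View pics/t.png

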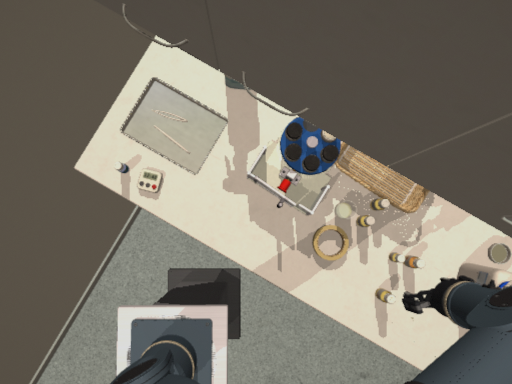

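View pics/d.png

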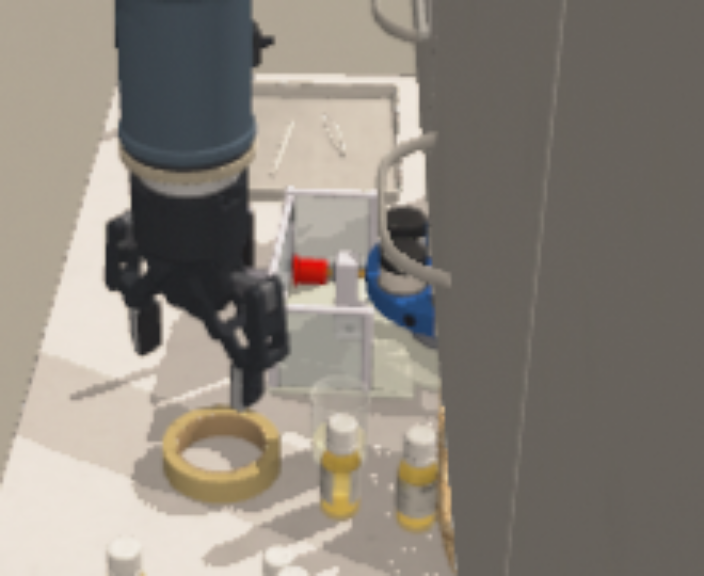

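View pics/c.png

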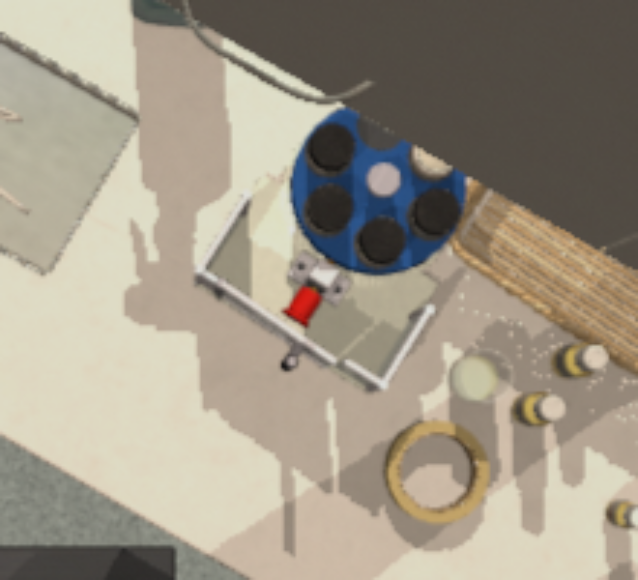

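```bash
cat >> h.py <<'E'
def pts(p,dr=True):
    x,y,a,d=p[:4];c,s=np.cos(a),np.sin(a);S=lambda X,Y,Z:np.array([x+c*X-s*Y,y+s*X+c*Y,Z])
    cd,sd=np.cos(d),np.sin(d)   # door axes turn clockwise by d
    hx,hy=-.027,-.095
    return dict(stand=S(0,0,0),knob_grip=S(0,0,.07),guard_front=S(-.029,0,.1),bracket_top=S(.033,0,.088),table_center=S(.135,0,.082),
      door_hinge=S(-.029,.078,.118),handle_grip=S(-.029+cd*hx+sd*hy,.078-sd*hx+cd*hy,.118))
E
python3 - <<'E'
from h import *
from scipy.optimize import least_squares
s=arm.read_camera("side");t=arm.read_camera("top")
obs=[]
for n in["knob_grip","bracket_top","table_center","door_hinge","handle_grip","guard_front"]:
    for c in(s,t):
        m=arm.mark_of(c,n)
        if m: obs.append((c,n,m[0]["xy"],"s" if c is s else "t"))
f=lambda p:np.concatenate([proj(c,pts(p)[n])-o for c,n,o,_ in obs])
r=least_squares(f,[.495,-.327,-.48,.05],loss="soft_l1")
print(r.x)
for (c,n,o,k),e in zip(obs,f(r.x).reshape(-1,2)): print(k,n,np.round(e,1))
for c,k in((s,"s"),(t,"t")):
    im=c["pixels"].astype(int);m=(im[...,0]>150)&(im[...,1]<70)&(im[...,2]<70);v,u=np.nonzero(m);print(k,len(u),np.median(u),np.median(v),proj(c,pts(r.x)["knob_grip"]),[np.round(q["bbox"],1).tolist() for q in arm.masks_of(c,"index_plunger")[:1]])
print({k:np.round(v,4).tolist() for k,v in pts(r.x).items()})
for n in["tape_roll","beaker","bottle_a","bottle_blue","timer"]:
    a=arm.mark_of(t,n);
    for q in a[:4]:
        K,R,tt=map(np.array,(t["K"],t["R"],t["t"]));C=-R.T@tt;d=R.T@np.linalg.solve(K,[*q["xy"],1]);print(n,np.round(C-d*C[2]/d[2],3),round(q["score"],2))
E
```

```text
[ 0.50086517 -0.32208361 -0.55476937  0.08260213]
s knob_grip [1.  2.7]
t knob_grip [1.4 1.5]
s bracket_top [-1.  -1.7]
t bracket_top [-2.  -2.3]
s table_center [2.4 0.9]
t table_center [-2.2  3.8]
s door_hinge [-0.2  1.2]
t door_hinge [ 0.2 -2.6]
s handle_grip [-2.2  0.9]
t handle_grip [ 0.4 -0.6]
s guard_front [-0.8  0.2]
t guard_front [-0.3 -0.7]
s 58 276.0 204.0 [277.32405283 203.73001418] [[277.4, 202.7, 10.9, 6.4]]
t 85 284.0 185.0 [284.48638287 183.91471505] []
{'stand': [0.5009, -0.3221, 0.0], 'knob_grip': [0.5009, -0.3221, 0.07], 'guard_front': [0.4762, -0.3068, 0.1], 'bracket_top': [0.5289, -0.3395, 0.088], 'table_center': [0.6156, -0.3932, 0.082], 'door_hinge': [0.5173, -0.2405, 0.118], 'handle_grip': [0.4391, -0.3008, 0.118]}
tape_roll [ 0.338 -0.463  0.   ] 0.67
beaker [ 0.424 -0.492  0.   ] 0.54
bottle_a [ 0.541 -0.35   0.   ] 0.75
bottle_a [ 0.405 -0.551  0.   ] 0.64
bottle_a [ 0.528 -0.242  0.   ] 0.53
bottle_a [ 0.445 -0.592  0.   ] 0.48
bottle_blue [0.557 0.15  0.   ] 0.64
timer [0.516 0.079 0.   ] 0.98
```

```bash
A='{"tx":0.038,"ty":-0.030}'; python3 -m inch '[{"tx":0.038,"ty":-0.030},{"tx":0.038,"ty":-0.030},{"tx":0.038,"ty":-0.030},{"tx":0.038,"ty":-0.030}]'; python3 -m inch '[{"tx":0.038,"ty":-0.030},{"tx":0.038,"ty":-0.030},{"tx":0.038,"ty":-0.030},{"tx":0.038,"ty":-0.030}]'; for i in 1 2 3; do python3 -m inch '[{"wz":-0.143},{"wz":-0.143},{"wz":-0.143},{"wz":-0.143},{"wz":-0.143}]'; done
```

```text
validation failed for argument at $[0]...
validation failed for argument at $[0]...
validation failed for argument at $[0]...
validation failed for argument at $[0]...
validation failed for argument at $[0]...
```

```bash
python3 -m inch '[{"tx":0.038,"ty":-0.030,"tz":0,"wx":0,"wy":0,"wz":0},{"tx":0.038,"ty":-0.030,"tz":0,"wx":0,"wy":0,"wz":0},{"tx":0.038,"ty":-0.030,"tz":0,"wx":0,"wy":0,"wz":0},{"tx":0.038,"ty":-0.030,"tz":0,"wx":0,"wy":0,"wz":0}]'
```

```text
clock: 2.25
tool_pos: [0.3389, -0.464, 0.2314]
ee_rot: [3.09, 0.563, 0.0]
contact_force: [1.3, -0.6, 0.2]
finger_gap: 1.002
gripper_force: 0.0
```

Full keys are needed. Continue with the shift, then turn.

```bash
python3 -m inch '[{"tx":0.038,"ty":-0.030,"tz":0,"wx":0,"wy":0,"wz":0},{"tx":0.038,"ty":-0.030,"tz":0,"wx":0,"wy":0,"wz":0},{"tx":0.038,"ty":-0.030,"tz":0,"wx":0,"wy":0,"wz":0},{"tx":0.038,"ty":-0.030,"tz":0,"wx":0,"wy":0,"wz":0}]'
python3 -m inch '[{"tx":0,"ty":0,"tz":0,"wx":0,"wy":0,"wz":-0.143},{"tx":0,"ty":0,"tz":0,"wx":0,"wy":0,"wz":-0.143},{"tx":0,"ty":0,"tz":0,"wx":0,"wy":0,"wz":-0.143},{"tx":0,"ty":0,"tz":0,"wx":0,"wy":0,"wz":-0.143},{"tx":0,"ty":0,"tz":0,"wx":0,"wy":0,"wz":-0.143}]'
python3 -m inch '[{"tx":0,"ty":0,"tz":0,"wx":0,"wy":0,"wz":-0.143},{"tx":0,"ty":0,"tz":0,"wx":0,"wy":0,"wz":-0.143},{"tx":0,"ty":0,"tz":0,"wx":0,"wy":0,"wz":-0.143},{"tx":0,"ty":0,"tz":0,"wx":0,"wy":0,"wz":-0.143},{"tx":0,"ty":0,"tz":0,"wx":0,"wy":0,"wz":-0.143}]'
python3 -m inch '[{"tx":0,"ty":0,"tz":0,"wx":0,"wy":0,"wz":-0.143},{"tx":0,"ty":0,"tz":0,"wx":0,"wy":0,"wz":-0.143},{"tx":0,"ty":0,"tz":0,"wx":0,"wy":0,"wz":-0.143},{"tx":0,"ty":0,"tz":0,"wx":0,"wy":0,"wz":-0.143},{"tx":0,"ty":0,"tz":0,"wx":0,"wy":0,"wz":-0.143}]'
python3 - <<'E'
from h import *
s=arm.read_camera("side");t=arm.read_camera("top")
a=arm.mark_of(s,"handle_grip");b=arm.mark_of(t,"handle_grip");print([(x["xy"],x["score"]) for x in a[:2]],[(x["xy"],x["score"]) for x in b[:2]])
st=arm.get_state();print(st["qpos"],proj(s,st["tool_pos"]),Ro.from_rotvec(st["ee_rot"]).as_matrix())
cv2.imwrite("pics/e.png",np.hstack([cv2.resize(c["pixels"][130:260,200:330],None,fx=3,fy=3,interpolation=2) for c in(s,t)])[:,:,::-1])
E
```

```text
clock: 2.65
tool_pos: [0.4388, -0.298, 0.2316]
ee_rot: [3.09, 0.563, 0.001]
contact_force: [1.0, 0.1, 0.2]
finger_gap: 1.005
gripper_force: 0.0
clock: 3.15
tool_pos: [0.4381, -0.2997, 0.2314]
ee_rot: [2.693, 1.617, 0.0]
contact_force: [0.2, 0.6, -0.1]
finger_gap: 0.998
gripper_force: 0.0
clock: 3.65
tool_pos: [0.438, -0.2998, 0.2314]
ee_rot: [1.957, 2.457, -0.0]
contact_force: [-0.3, -0.2, -0.5]
finger_gap: 0.996
gripper_force: 0.0
clock: 4.15
tool_pos: [0.438, -0.2998, 0.2314]
ee_rot: [0.973, 2.987, -0.0]
contact_force: [-0.1, 0.3, -0.3]
finger_gap: 1.002
gripper_force: 0.0
[([255.9, 190.2], 0.71)] [([309.2, 142.6], 0.27)]
[ 0.90396273  0.39870985 -0.55520762  1.80430407  0.24435621  1.00717553
  1.18265396] [254.88739177 158.35143108] [[-8.01869499e-01  5.97499204e-01  8.73619113e-05]
 [ 5.97499211e-01  8.01869491e-01  1.10467089e-04]
 [-4.04885356e-06  1.40778862e-04 -9.99999990e-01]]
```

View pics/e.png

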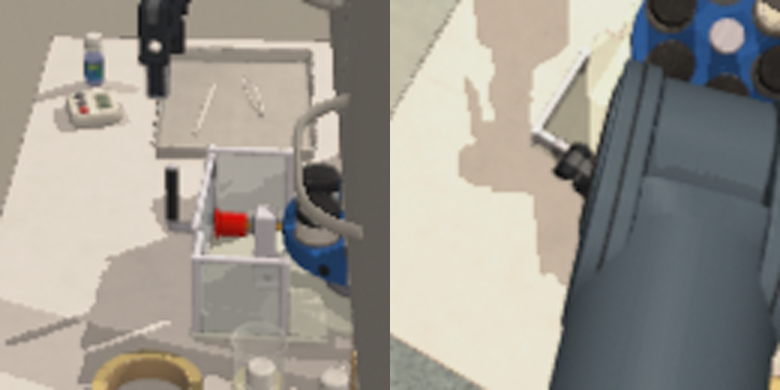

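```bash
python3 - <<'E'
from h import *
s=arm.read_camera("side");t=arm.read_camera("top")
for so in((257.3,190.2),(255.9,190.2)):
  for to in((279.6,202.5),(280,203.4)):
    print(so,to,tri([(s,so),(t,to)]))
for X in((.439,-.301,.118),(.439,-.301,.146),(.444,-.301,.118),(.439,-.306,.118)): print(X,proj(s,X),proj(t,X))
E
```

```text
(257.3, 190.2) (279.6, 202.5) (array([ 0.44422775, -0.3032097 ,  0.12449855]), array([3.58088475e-06]))
(257.3, 190.2) (280, 203.4) (array([ 0.442585  , -0.30453449,  0.12557996]), array([4.06627681e-07]))
(255.9, 190.2) (279.6, 202.5) (array([ 0.44230344, -0.30235649,  0.12485471]), array([2.31870458e-05]))
(255.9, 190.2) (280, 203.4) (array([ 0.44066681, -0.30367795,  0.12592592]), array([1.26503975e-05]))
(0.439, -0.301, 0.118) [255.86693164 192.09098366] [278.39793784 205.04407665]
(0.439, -0.301, 0.146) [255.7569673  184.02930566] [279.20506634 204.50884873]
(0.444, -0.301, 0.118) [257.36619631 191.67917966] [278.38787304 203.17969468]
(0.439, -0.306, 0.118) [256.62075001 192.87952518] [280.26274924 205.04397869]
```

```bash
python3 -m inch '[{"tx":-0.005,"ty":0,"tz":0,"wx":0,"wy":0,"wz":0},{"tx":0,"ty":0,"tz":0.041,"wx":0,"wy":0,"wz":0},{"tx":0,"ty":0,"tz":0.041,"wx":0,"wy":0,"wz":0},{"tx":0,"ty":0,"tz":0.041,"wx":0,"wy":0,"wz":0}]'
python3 -m inch '[{"tx":0,"ty":0,"tz":0,"wx":0,"wy":0,"wz":0},{"tx":0,"ty":0,"tz":0,"wx":0,"wy":0,"wz":0},{"tx":0,"ty":0,"tz":0,"wx":0,"wy":0,"wz":0},{"tx":0,"ty":0,"tz":0,"wx":0,"wy":0,"wz":0},{"tx":0,"ty":0,"tz":0,"wx":0,"wy":0,"wz":0}]' 1
python3 -m inch '[{"tx":0,"ty":0,"tz":0,"wx":0,"wy":0,"wz":0},{"tx":0,"ty":0,"tz":0,"wx":0,"wy":0,"wz":0},{"tx":0,"ty":0,"tz":0,"wx":0,"wy":0,"wz":0}]'
```

```text
clock: 4.85
tool_pos: [0.4425, -0.303, 0.1073]
ee_rot: [0.984, 2.982, -0.001]
contact_force: [0.3, -0.4, -0.3]
finger_gap: 0.998
gripper_force: 0.0
clock: 5.35
tool_pos: [0.441, -0.3045, 0.1099]
ee_rot: [0.984, 2.983, -0.005]
contact_force: [-21.4, -18.5, 21.1]
finger_gap: 0.15
gripper_force: 14.7
clock: 5.65
tool_pos: [0.4411, -0.305, 0.1101]
ee_rot: [0.985, 2.982, -0.006]
contact_force: [-5.9, -5.3, 11.7]
finger_gap: 0.137
gripper_force: 58.4
```

```bash
python3 -m inch '[{"tx":0.0112,"ty":0.0039,"tz":0,"wx":0,"wy":0,"wz":0.12},{"tx":0.0112,"ty":0.0039,"tz":0,"wx":0,"wy":0,"wz":0.12},{"tx":0.0112,"ty":0.0039,"tz":0,"wx":0,"wy":0,"wz":0.12}]'
```

```text
clock: 5.95
tool_pos: [0.4233, -0.2735, 0.11]
ee_rot: [-1.512, -2.754, 0.006]
contact_force: [-10.3, -3.8, 14.3]
finger_gap: 0.133
gripper_force: 59.1
```

```bash
python3 -m inch '[{"tx":0.0112,"ty":0.0039,"tz":0,"wx":0,"wy":0,"wz":0.12},{"tx":0.0112,"ty":0.0039,"tz":0,"wx":0,"wy":0,"wz":0.12},{"tx":0.0112,"ty":0.0039,"tz":0,"wx":0,"wy":0,"wz":0.12}]';python3 -m inch '[{"tx":0.0112,"ty":0.0039,"tz":0,"wx":0,"wy":0,"wz":0.12},{"tx":0.0112,"ty":0.0039,"tz":0,"wx":0,"wy":0,"wz":0.12},{"tx":0.0112,"ty":0.0039,"tz":0,"wx":0,"wy":0,"wz":0.12}]'; python3 -m inch '[{"tx":0.0112,"ty":0.0039,"tz":0,"wx":0,"wy":0,"wz":0.12},{"tx":0.0112,"ty":0.0039,"tz":0,"wx":0,"wy":0,"wz":0.12},{"tx":0.0112,"ty":0.0039,"tz":0,"wx":0,"wy":0,"wz":0.12},{"tx":0,"ty":0,"tz":0,"wx":0,"wy":0,"wz":0}]'
```

```text
clock: 6.25
tool_pos: [0.4181, -0.2373, 0.11]
ee_rot: [-1.979, -2.437, 0.006]
contact_force: [-13.6, -2.6, 20.3]
finger_gap: 0.138
gripper_force: 59.8
clock: 6.55
tool_pos: [0.4265, -0.2016, 0.1099]
ee_rot: [-2.382, -2.044, 0.005]
contact_force: [-14.4, 1.7, 23.1]
finger_gap: 0.129
gripper_force: 60.1
clock: 6.95
tool_pos: [0.4496, -0.1694, 0.1099]
ee_rot: [-2.705, -1.592, -0.001]
contact_force: [-7.3, 11.7, 21.3]
finger_gap: 0.133
gripper_force: 59.8
```

```bash
python3 -m inch '[{"tx":0,"ty":0,"tz":0,"wx":0,"wy":0,"wz":0},{"tx":0,"ty":0,"tz":0,"wx":0,"wy":0,"wz":0},{"tx":0,"ty":0,"tz":0,"wx":0,"wy":0,"wz":0},{"tx":0,"ty":0,"tz":0,"wx":0,"wy":0,"wz":0},{"tx":0,"ty":0,"tz":0,"wx":0,"wy":0,"wz":0}]' -1
python3 -m inch '[{"tx":0,"ty":0,"tz":-0.04,"wx":0,"wy":0,"wz":0},{"tx":0,"ty":0,"tz":-0.04,"wx":0,"wy":0,"wz":0},{"tx":0,"ty":0,"tz":-0.04,"wx":0,"wy":0,"wz":0},{"tx":0,"ty":0,"tz":0,"wx":0,"wy":0,"wz":0}]'
python3 - <<'E'
from h import *
s=arm.read_camera("side");t=arm.read_camera("top")
for c,k in((s,"s"),(t,"t")):
    im=c["pixels"].astype(int);m=(im[...,0]>120)&(im[...,1]<70)&(im[...,2]<70);m[:170]=0;m[:,:260]=0;m[:,300:]=0;m[215:]=0;v,u=np.nonzero(m);print(k,len(u),u.mean(),v.mean(),u.min(),u.max(),v.min(),v.max())
    for n in("knob_grip","bracket_top"): print(n,[(np.round(q["xy"],1),round(q["score"],2)) for q in arm.mark_of(c,n)[:2]])
cv2.imwrite("pics/f.png",np.hstack([cv2.resize(c["pixels"][130:260,200:330],None,fx=3,fy=3,interpolation=2) for c in(s,t)])[:,:,::-1])
E
```

```text
clock: 7.45
tool_pos: [0.4498, -0.1727, 0.1083]
ee_rot: [-2.706, -1.595, -0.0]
contact_force: [-0.3, 0.1, 0.7]
finger_gap: 0.96
gripper_force: 0.0
clock: 7.85
tool_pos: [0.4522, -0.1734, 0.233]
ee_rot: [2.701, 1.592, 0.009]
contact_force: [0.0, -0.3, -0.1]
finger_gap: 0.999
gripper_force: 0.0
s 74 276.3378378378378 204.17567567567568 271 281 200 208
knob_grip [(array([276.7, 201.3]), 0.43)]
bracket_top [(array([290.2, 200.2]), 0.82)]
t 92 284.3695652173913 184.8804347826087 278 290 179 192
knob_grip [(array([285.7, 186.9]), 0.6), (array([278.1, 194.8]), 0.55)]
bracket_top [(array([373.8, 204.6]), 0.71), (array([287.5, 173.3]), 0.59)]
```

View pics/f.png

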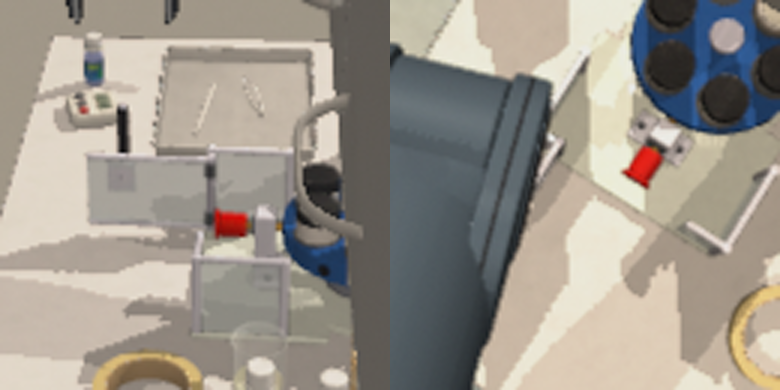

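```bash
python3 - <<'E'
from h import *
s=arm.read_camera("side");t=arm.read_camera("top")
print(tri([(s,(276.4,204.2)),(t,(284.4,184.9))]))
for X in((.501,-.322,.07),(.501,-.322,.08),(.4975,-.322,.078)): print(X,proj(s,X),proj(t,X))
B=(290.2-0,200.2)
print(tri([(s,(288,200.5)),(t,(291.9,175.8))]))
E
```

```text
(array([ 0.49801275, -0.32183441,  0.06904405]), array([6.47166707e-08]))
(0.501, -0.322, 0.07) [277.34969061 203.70536623] [284.45637033 183.86698459]
(0.501, -0.322, 0.08) [277.38674622 200.94772832] [284.7809202  183.49653797]
(0.4975, -0.322, 0.078) [276.36675249 201.79265252] [284.72382114 184.81878434]
(array([ 0.52381758, -0.34229174,  0.08599461]), array([9.1185482e-06]))
```

```bash
python3 -m inch '[{"tx":0,"ty":0,"tz":0,"wx":0,"wy":0,"wz":-0.138},{"tx":0,"ty":0,"tz":0,"wx":0,"wy":0,"wz":-0.138},{"tx":0,"ty":0,"tz":0,"wx":0,"wy":0,"wz":-0.138},{"tx":0,"ty":0,"tz":0,"wx":0,"wy":0,"wz":-0.138},{"tx":0,"ty":0,"tz":0,"wx":0,"wy":0,"wz":-0.138}]'
python3 -m inch '[{"tx":0,"ty":0,"tz":0,"wx":0,"wy":0,"wz":-0.138},{"tx":0,"ty":0,"tz":0,"wx":0,"wy":0,"wz":-0.138},{"tx":0,"ty":0,"tz":0,"wx":0,"wy":0,"wz":-0.138},{"tx":0,"ty":0,"tz":0,"wx":0,"wy":0,"wz":-0.138},{"tx":0,"ty":0,"tz":0,"wx":0,"wy":0,"wz":-0.138}]'
python3 -m inch '[{"tx":0,"ty":0,"tz":0,"wx":0,"wy":0,"wz":-0.138},{"tx":-0.030,"ty":-0.0255,"tz":0,"wx":0,"wy":0,"wz":0},{"tx":-0.030,"ty":-0.0255,"tz":0,"wx":0,"wy":0,"wz":0},{"tx":-0.030,"ty":-0.0255,"tz":0,"wx":0,"wy":0,"wz":0},{"tx":-0.030,"ty":-0.0255,"tz":0,"wx":0,"wy":0,"wz":0}]'
python3 -m inch '[{"tx":0,"ty":0,"tz":0,"wx":0,"wy":0,"wz":0},{"tx":0,"ty":0,"tz":0,"wx":0,"wy":0,"wz":0}]'
python3 - <<'E'
from h import *
st=arm.get_state();M=Ro.from_rotvec(st["ee_rot"]).as_matrix();print(M.round(3),st["tool_pos"]);print("tool shift",M.T@(np.array([.500,-.323,.051])-st["tool_pos"]))
a=np.arctan2(M[1,1],M[0,1]);print("yaw err to stand y (wz to add)",a-(np.pi/2-.554))
E
```

```text
clock: 8.75
tool_pos: [0.4496, -0.1724, 0.2277]
ee_rot: [-1.999, -2.422, 0.001]
contact_force: [-0.1, 0.1, -1.2]
finger_gap: 1.0
gripper_force: 0.0
clock: 9.25
tool_pos: [0.4496, -0.1724, 0.2277]
ee_rot: [-1.062, -2.955, -0.0]
contact_force: [-1.5, -0.4, -0.5]
finger_gap: 1.001
gripper_force: 0.0
clock: 9.75
tool_pos: [0.4978, -0.324, 0.2276]
ee_rot: [-0.864, -3.019, -0.001]
contact_force: [0.2, 0.2, -0.2]
finger_gap: 0.999
gripper_force: 0.0
clock: 9.95
tool_pos: [0.4973, -0.3228, 0.2271]
ee_rot: [-0.867, -3.018, -0.002]
contact_force: [-0.0, 0.8, 0.2]
finger_gap: 1.003
gripper_force: 0.0
[[-0.848  0.531 -0.001]
 [ 0.531  0.848  0.002]
 [ 0.002  0.001 -1.   ]] [ 0.4972702  -0.3228218   0.22705343]
tool shift [-0.00277004  0.00120591  0.17604876]
yaw err to stand y (wz to add) -0.005241574395161042
```

```bash
python3 -m inch '[{"tx":-0.003,"ty":0.001,"tz":0.044,"wx":0,"wy":0,"wz":0},{"tx":0,"ty":0,"tz":0.044,"wx":0,"wy":0,"wz":0},{"tx":0,"ty":0,"tz":0.044,"wx":0,"wy":0,"wz":0},{"tx":0,"ty":0,"tz":0.022,"wx":0,"wy":0,"wz":0},{"tx":0,"ty":0,"tz":0.022,"wx":0,"wy":0,"wz":0}]'
python3 - <<'E'
from h import *
s=arm.read_camera("side");t=arm.read_camera("top")
print(arm.get_state()["tool_pos"],arm.get_state()["contact_force"])
cv2.imwrite("pics/g.png",cv2.resize(s["pixels"][130:250,200:330],None,fx=5,fy=5,interpolation=2)[:,:,::-1])
E
```

```text
clock: 10.45
tool_pos: [0.5002, -0.3211, 0.0508]
ee_rot: [-0.861, -3.019, -0.002]
contact_force: [0.1, 0.2, 0.1]
finger_gap: 1.001
gripper_force: 0.0
[ 0.49903925 -0.32062418  0.04969037] [-0.4632452  -0.06509857  0.10736764]
```

View pics/g.png

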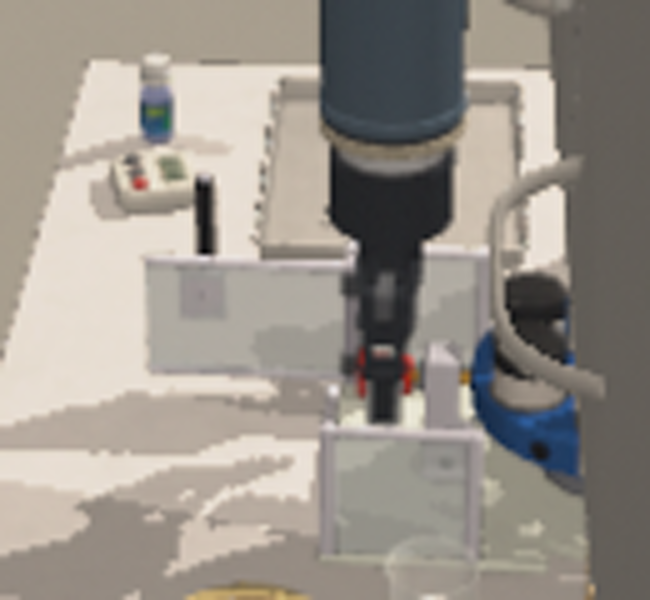

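```bash
python3 -m inch '[{"tx":-0.002,"ty":-0.001,"tz":0,"wx":0,"wy":0,"wz":0}]'
python3 -m inch '[{"tx":0,"ty":0,"tz":0,"wx":0,"wy":0,"wz":0},{"tx":0,"ty":0,"tz":0,"wx":0,"wy":0,"wz":0},{"tx":0,"ty":0,"tz":0,"wx":0,"wy":0,"wz":0},{"tx":0,"ty":0,"tz":0,"wx":0,"wy":0,"wz":0},{"tx":0,"ty":0,"tz":0,"wx":0,"wy":0,"wz":0}]' 1
python3 -m inch '[{"tx":0,"ty":0,"tz":0,"wx":0,"wy":0,"wz":0},{"tx":0,"ty":0,"tz":0,"wx":0,"wy":0,"wz":0}]'
```

```text
clock: 10.65
tool_pos: [0.502, -0.3238, 0.0527]
ee_rot: [-0.862, -3.02, -0.001]
contact_force: [0.2, 0.1, 1.1]
finger_gap: 0.999
gripper_force: 0.0
clock: 11.15
tool_pos: [0.5023, -0.325, 0.0531]
ee_rot: [0.864, 3.019, 0.0]
contact_force: [0.0, 1.4, 4.7]
finger_gap: 0.276
gripper_force: 58.5
clock: 11.35
tool_pos: [0.5023, -0.325, 0.053]
ee_rot: [0.865, 3.019, 0.0]
contact_force: [-0.7, 1.0, 6.0]
finger_gap: 0.272
gripper_force: 58.5
```

```bash
python3 -m inch '[{"tx":0.005,"ty":0,"tz":0,"wx":0,"wy":0,"wz":0},{"tx":0.005,"ty":0,"tz":0,"wx":0,"wy":0,"wz":0},{"tx":0.005,"ty":0,"tz":0,"wx":0,"wy":0,"wz":0},{"tx":0.004,"ty":0,"tz":0,"wx":0,"wy":0,"wz":0},{"tx":0,"ty":0,"tz":0,"wx":0,"wy":0,"wz":0}]'
```

```text
clock: 11.85
tool_pos: [0.4887, -0.3164, 0.0532]
ee_rot: [0.863, 3.014, -0.001]
contact_force: [9.5, -5.2, -4.6]
finger_gap: 0.268
gripper_force: 59.0
```

```bash
python3 -m inch '[{"tx":0.003,"ty":0,"tz":0,"wx":0,"wy":0,"wz":0},{"tx":0.003,"ty":0,"tz":0,"wx":0,"wy":0,"wz":0},{"tx":0,"ty":0,"tz":0,"wx":0,"wy":0,"wz":0},{"tx":0,"ty":0,"tz":0,"wx":0,"wy":0,"wz":0},{"tx":0,"ty":0,"tz":0,"wx":0,"wy":0,"wz":0}]'
python3 - <<'E'
from h import *
s=arm.read_camera("side")
st=arm.get_state();print(st["tool_pos"],st["contact_force"])
cv2.imwrite("pics/i.png",cv2.resize(s["pixels"][130:250,200:330],None,fx=5,fy=5,interpolation=2)[:,:,::-1])
E
```

```text
clock: 12.35
tool_pos: [0.4854, -0.3143, 0.0532]
ee_rot: [0.862, 3.011, -0.002]
contact_force: [14.2, -7.4, -11.1]
finger_gap: 0.274
gripper_force: 60.2
[ 0.48540466 -0.3143056   0.05324689] [13.17358084 -8.52743295 -9.63815816]
```

View pics/i.png

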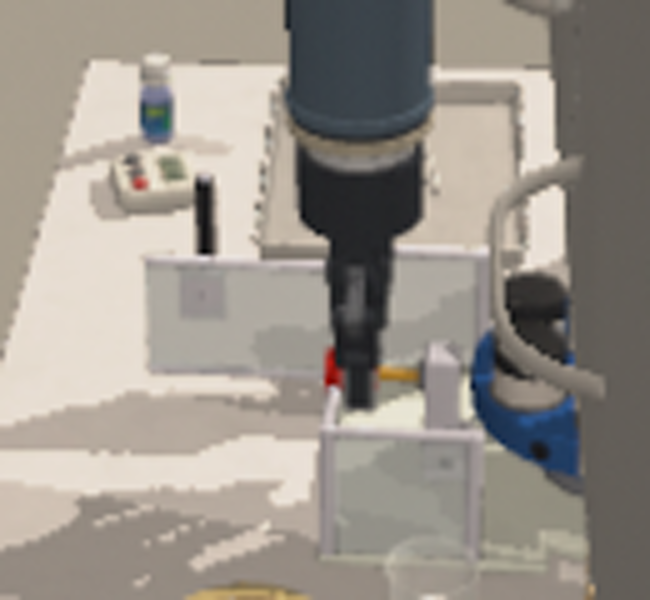

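```bash
python3 -m inch '[{"tx":0.001,"ty":0,"tz":0,"wx":0,"wy":0,"wz":0},{"tx":0,"ty":0,"tz":0,"wx":0,"wy":0,"wz":0},{"tx":0,"ty":0,"tz":0,"wx":0,"wy":0,"wz":0},{"tx":0,"ty":0,"tz":0,"wx":0,"wy":0,"wz":0},{"tx":0,"ty":0,"tz":0,"wx":0,"wy":0,"wz":0}]'; python3 -c "
from cell import arm
print(arm.sign_off())"
```

```text
clock: 12.9
tool_pos: [0.4854, -0.3143, 0.0533]
ee_rot: [0.862, 3.009, -0.002]
contact_force: [17.2, -10.9, -12.2]
finger_gap: 0.274
gripper_force: 60.1
the job is handed in; nothing more can be done
None
```

I swung the guard door wide open by its handle to about 1.5 rad and pulled the red knob back about 20 mm, against its stop. The gripper is still holding it there, handed in at 12.9 s. The last picture showed the door still open; I did not measure the turntable or the bystanders' positions at the end, and no verdict came back.

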